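Draw the webbing stretcher from under the boxes and put the tools away

ROBOT

A 7-joint arm with a two-finger parallel gripper is mounted at the origin on the work surface. World frame = base frame: x ahead of the robot, y to its left, z up, the work surface at z = 0. Lengths are in mm, angles in rad, forces in N, time in s.
With the tool pointing down it reaches from about 400 to 850 mm from the base axis. Payload 4.5 kg.
Tool frame: the origin (TCP) lies midway between the tips of the shut fingers; the grasp point (between the pads) lies 19 mm behind it; z points along the fingers, y is the line along which they close (so a half turn about z gives the same grasp; the last joint's range is limited). The gripper opens to 85 mm and grips with 20 to 120 N. Pads are 22 mm wide; open, the fingers measure 114 mm over their backs; the gripper's body (76 mm by 85 mm) begins 54 mm behind the grasp point. The pads swing forward as they close: fully open they stand 13 mm farther back than shut.
Start: joints at [1.363, 0.689, -0.195, 1.565, 0.157, 0.902, -0.215], TCP at [149.685, -606.835, 231.317] pointing down, gripper open.
Joint ranges: [-3.01, 3.01], [-0.46, 2.08], [-1.47, 1.51], [0.13, 2.56], [-1, 4.14], [0.04, 2.09], [-2.66, 2.66]. Speed limits (rad/s): [2.57, 2.57, 3.14, 3.14, 3.14, 3.14, 3.14].

INTERFACE

Orientations are given as a 3x3 rotation matrix whose columns are the frame's x, y, z axes.
In Python, from bench import * gives the robot as it stands.
- The arm moves only by the shell command python3 -m pendant 'ROWS' [OPENING]. ROWS is JSON, a list of rows, each a list of 4 numbers: the shift along the tool's x, y, z in units of 25 mm (1.0 is 25 mm), then the turn about the tool's z in units of 8 degrees (1.0 is 8 degrees). In form: [[x, y, z, spin], ...]. A call has 1 to 12 rows; each row shifts and turns the commanded pose from where the row before left it, along the tool's axes as they then stand; what a row does not reach is not made up. A row lasts 1/8 s, in which the tool goes at most 62.5 mm and 10.7 degrees, less where a joint would pass 70% of its speed; a pose out of reach is approached as far as the arm can. A call is refused whole if a number of a shift passes 1 or a number of a turn 1, either way. A call with a gripper value outside its range is refused whole. OPENING is the opening, from 0 (shut) to 1 (fully open), set as the call begins (- or left out, the last holds). The fingers move at their own pace and stop on an object; the grip force is fixed at half the most. Time passes only in rows, so rows that do not move let the fingers close. It gives the time, the measured TCP pose, the force, the opening and the grip force at its end, in the units of the state.
- state(): the state, without advancing time (a new reading comes with each control period).
- read_camera(name): name is "scene" or "top" or "wrist"; returns the picture (420x560x3 uint8, red, green, blue); there is no depth.
- get_calibration(name): a dict with "vertical_fov" (degrees; the focal length in pixels is half the picture's height over the tangent of half this angle, whatever the lens; pixels are square), "cx", "cy" (the principal point, pixels), "R" (3x3) and "t" (3): a world point X has camera coordinates R X + t; the wrist camera has in their place "mount" (4x4, takes a point from camera to tool coordinates, whose origin is the TCP and whose axes are the flange's). Camera axes: x right, y down, z forward; pixel columns grow to the right and rows downward; lengths in mm; the calibration is good to about 2 mm. A picture is of the moment at which its call begins: read the wrist's pose just before it. get_calibration takes no time and is no camera call.
- hand_in(): hands the job in; it is judged then, once.
The state is a dict: "time": time; "qpos": joint angles; "qvel": joint speeds; "joint_efforts": joint torques, N m; "tcp_pos": TCP position; "ee_rot": TCP orientation; "contact_force": force on the tool from outside, world axes, zero at the start; "moment": the same for the moment, N m; "finger_gap": opening from 0.0 (shut) to 1.0 (fully open); "grip_force": force on a finger pad.
Only numpy, scipy, OpenCV 4.12 (cv2) and the standard library are available. Lean on these libraries where they do the work, as an engineer would, in place of code of your own. Each camera call takes 0.05 s, during which the arm holds its last target. There are 200 camera calls.

TASK

Put the two upholstery tools away. First lift the ripping chisel, which lies in the way in front of the stretcher's handle, into the narrow tray; then draw the wooden webbing stretcher out from under the stack of boxes by its handle, letting the stack settle upright on the rack with the jar still standing on top, and lay the stretcher flat inside the broad tray. Leave the stack otherwise untouched and do not disturb the other things on the bench.

Things in the scene. Friction and masses are not known exactly. Their poses are not given: they have to be found in the camera images.
- stretcher: Webbing stretcher: pale wooden paddle 175 mm long, 140 g, flat on the rack's base under the stack. Origin: mid-length, on the underside; +x from handle to blade tip, z up. Blade x -12 to +88 mm, 95 mm wide (y), 8 mm thick. Handle x -88 to -12 mm, 32 mm wide (y), raised: 6 to 36 mm above the underside; grip it at x = -68 mm, 24 mm above the underside. At the start it sticks out of the rack's front.
- rack: Fixed low plywood rack. Origin: centre of underside; base 140 (x) by 150 (y) by 10 mm thick; -x is its front, facing the robot's left (+y). Two stops at the front edge (x -70 to -55 mm, y centres +-66 mm, 18 mm wide, 55 mm high) leave a 114 mm gap where the stretcher slides out along -x, clear of all boxes after 150 mm; they hold the lower box back. The stack then drops 8 mm onto the base.
- low_box: Lower carton of the stack, closed, 110 (x) by 160 (y) by 50 mm, about 300 g, lying on the stretcher's blade its front face 2 to 4 mm behind the two stops. Origin: centre of underside.
- high_box: Upper carton, closed, 150 (x) by 130 (y) by 45 mm, about 250 g, on the lower one. Origin: centre of underside. It overhangs the stops by about 35 mm above the stretcher's handle: a hand pointing straight down would strike it, so lean the hand back from the stack by about 40 degrees, the fingers pointing down and in under the box.
- jar: Closed glass jar with a steel cap, 60 mm in diameter, 85 mm tall, about 200 g, standing on the upper carton. Origin: centre of underside.
- chisel: Ripping chisel, 200 mm long, 130 g, lying on the bench in line with the stretcher's handle. Origin: middle of its length on the underside; +x towards the blade. Dark wooden flat-sided handle x -100 to +5 mm, 26 mm wide (y), 22 mm high; steel blade beyond it. Balances at about x = 0; grip the handle at about x = -10 mm.
- broad_tray: Fixed open plywood tray, the broader one, 240 (x) by 170 (y) by 30 mm high outside, walls and floor 5 mm. Origin: centre of underside; long side along x. The stretcher goes here, lying along the tray; it fits lengthwise only.
- narrow_tray: Fixed open plywood tray, the narrower one, 240 (x) by 115 (y) by 35 mm high outside, walls and floor 5 mm. Origin: centre of underside; long side along x. The chisel goes here, lying along the tray.
- staple_gun: Bystander: teal and black staple gun standing on its base, 150 by 34 mm, 115 mm tall. Origin: centre of underside.
- spool: Bystander: empty wooden spool standing upright, 56 mm in diameter, 74 mm tall. Origin: centre of underside.
- tack_tin: Bystander: steel tin, 72 mm in diameter, 50 mm tall. Origin: centre of underside.
- mallet: Bystander: wooden mallet standing on its head, 72 mm in diameter, 240 mm tall with its handle up. Origin: centre of underside.
- block: Bystander: wooden block, 120 by 60 by 45 mm. Origin: centre of underside.
Mind the look-alikes: they are no part of the job. What is shaped like the jar but red is not meant. Leave any green look-alike of the low_box alone.

How it is judged:
By the outcome, as a careful person would: the job done as asked, in the order asked, and still so for the second after the job is handed in, with the robot touching nothing.
It also fails if it takes over 64 s, if anything falls off the work surface, if the arm or the gripper's body presses on something with over 40 N, if the wrist force passes 120 N, or if a joint passes its speed limit or range.

## Working session

There is one attempt and no reset: what is moved stays moved. The work goes in short steps, Python scripts to look and compute and a shell command to move; the robot and the scene stay as the last step left them, time stands still between calls to the robot, and variables do not carry over. Pictures are saved under pics/ and viewed, at most 10 in all, crops included, and the job is handed in when it is done.

```bash
ls; mkdir -p pics
python3 - <<'E'
from bench import *
import cv2,numpy as np
for n in("scene","top"):
    cv2.imwrite(f"pics/{n}0.png",cv2.resize(read_camera(n)[:,:,::-1],(800,600),interpolation=cv2.INTER_CUBIC))
    c=get_calibration(n);print(n,c)
print(get_calibration("wrist"))
s=state();print(s)
E
```

```text
pics
scene {'vertical_fov': 52.91167407113735, 'cx': 274.88845475900547, 'cy': 209.88918207484258, 'R': array([[-0.1581242 ,  0.98741485,  0.00294208],
       [ 0.62851274,  0.10294689, -0.77095634],
       [-0.76155661, -0.12005772, -0.63688121]]), 't': array([ 109.86309603, -265.70787348, 1328.20604719])}
top {'vertical_fov': 55.950949973525304, 'cx': 277.22365913378707, 'cy': 211.12734060031, 'R': array([[ 0.00417742, -0.99987187,  0.01545288],
       [-0.99978301, -0.00449141, -0.02034095],
       [ 0.02040775, -0.01536455, -0.99967367]]), 't': array([ -26.33493303,  501.45821084, 1024.51764773])}
{'vertical_fov': 59.01633444565355, 'cx': 278.9344169695995, 'cy': 209.08965655868474, 'mount': array([[-1.17973933e-04, -9.48915890e-01, -3.15529110e-01,
         8.18998949e+01],
       [ 9.99999824e-01,  7.16108575e-05, -5.89253373e-04,
        -8.06570217e-02],
       [ 5.81747200e-04, -3.15529124e-01,  9.48915715e-01,
        -1.43147633e+02],
       [ 0.00000000e+00,  0.00000000e+00,  0.00000000e+00,
         1.00000000e+00]])}
{'time': 0.1, 'qpos': array([ 1.36283125,  0.68990089, -0.19451964,  1.56622147,  0.1572713 ,
        0.90253659, -0.21510455]), 'qvel': array([ 1.45180893e-03, -2.07706924e-03, -6.95249887e-04, -4.32388024e-03,
       -1.48037565e-05,  1.31660265e-03, -1.50409138e-03]), 'joint_efforts': array([-3.41660976e-03, -5.40596366e+01, -1.27198510e+00, -1.58986294e+01,
        9.22170613e-03,  4.32768662e-03,  1.36372219e-05]), 'tcp_pos': array([ 149.45665933, -606.26396466,  230.56870801]), 'ee_rot': array([[ 9.70904577e-01,  2.39466175e-01, -5.03135021e-04],
       [ 2.39466681e-01, -9.70903262e-01,  1.60138928e-03],
       [-1.05016867e-04, -1.67528026e-03, -9.99998591e-01]]), 'contact_force': array([ 0.28980222,  0.15778117, -0.81524566]), 'moment': array([ 0.00491311, -0.006364  ,  0.00677074]), 'grip_force': 0.0, 'finger_gap': 0.9973087191637361}
```

View pics/scene0.png

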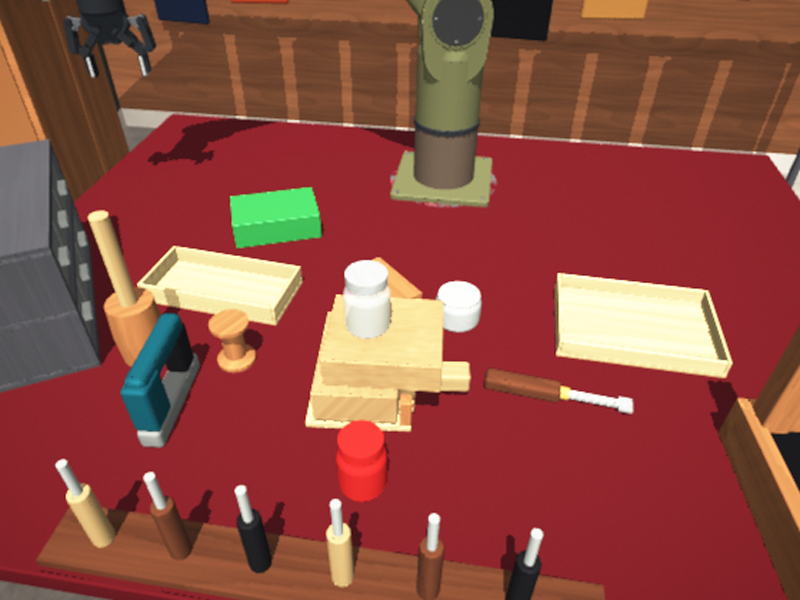

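View pics/top0.png

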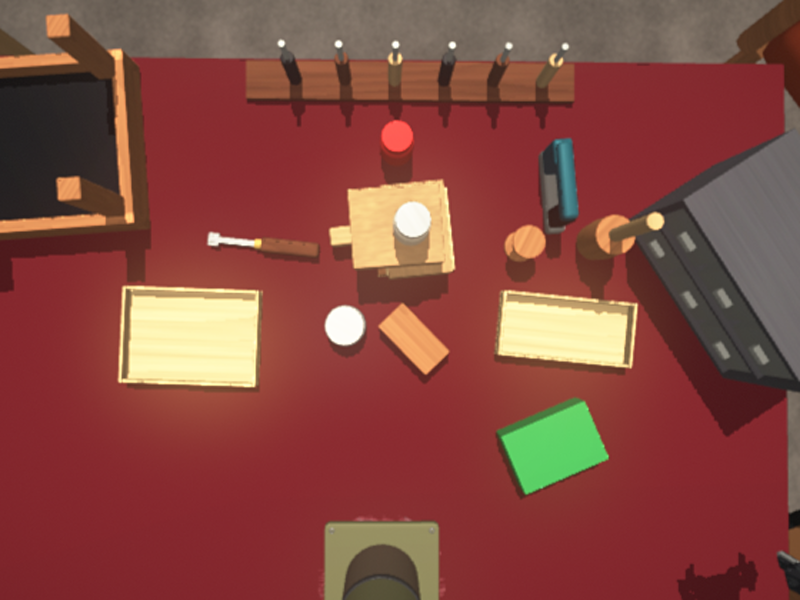

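The scene shows the jar on the two cartons. The stretcher handle points left in the top view (tip at about (331,236) of 800×600). The chisel lies left of it, from (208,239) to (318,250). The broad tray is at about (190,336) and the narrow tray at about (566,330). I'll zoom in on the key area.

```bash
cat > h.py <<'E'
from bench import *
import numpy as np,cv2
def ray(n,u,v,z,s=None):
    c=get_calibration(n);f=210/np.tan(np.radians(c["vertical_fov"]/2))
    d=np.array([(u-c["cx"])/f,(v-c["cy"])/f,1.])
    if n=="wrist":
        M=c["mount"];s=s or state();R=s["ee_rot"]@M[:3,:3];o=s["ee_rot"]@M[:3,3]+s["tcp_pos"]
    else: R=c["R"].T;o=-R@c["t"]
    d=R@d;return (o+d*(z-o[2])/d[2]).round(1)
def proj(n,X,s=None):
    c=get_calibration(n);f=210/np.tan(np.radians(c["vertical_fov"]/2))
    if n=="wrist":
        M=c["mount"];s=s or state();p=s["ee_rot"].T@(np.array(X)-s["tcp_pos"]);p=M[:3,:3].T@(p-M[:3,3])
    else: p=c["R"]@X+c["t"]
    return (p[:2]/p[2]*f+[c["cx"],c["cy"]]).round(1)
E
python3 - <<'E'
from h import *
im=read_camera("top")[:,:,::-1]
cv2.imwrite("pics/top1.png",cv2.resize(im[115:205,140:330],None,fx=4,fy=4,interpolation=cv2.INTER_CUBIC))
k=1/1.42857
P=lambda u,v,z:ray("top",u*k,v*k,z)
print("chisel",P(318,250,22),P(258,243,22),P(209,239,8))
for p in [(122,288),(261,291),(259,386),(120,382)]:print("broad",P(*p,30))
for p in [(500,292),(636,303),(632,368),(497,356)]:print("narrow",P(*p,35))
E
```

```text
chisel [593.2 116.4  22. ] [605.1 223.7  22. ] [613.5 315.6   8. ]
broad [522.9 460.6  30. ]
broad [518.8 215.8  30. ]
broad [350.8 217.8  30. ]
broad [357.3 461.8  30. ]
narrow [ 518.9 -208.3   35. ]
narrow [ 500.4 -451.5   35. ]
narrow [ 384.8 -443.8   35. ]
narrow [ 405.4 -203.1   35. ]
```

View pics/top1.png

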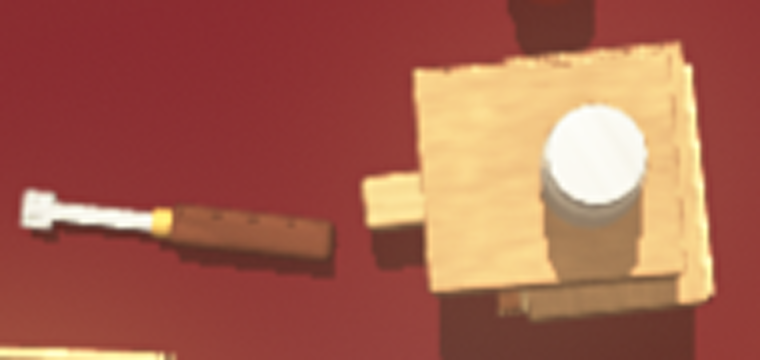

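The crop shows the handle tip edge (362,178)-(370,228) and the upper carton's front edge (414,70)-(432,293). The chisel handle runs (172,222)-(332,240), with its blade tip at (22,209).

Run:
```python
from h import *
P=lambda u,v,z:ray("top",u/4+140,v/4+115,z)
a=P(362,178,46);b=P(370,228,46);print("tip",a,b,(a+b)/2)
c=P(414,70,113);d=P(432,293,113);e=P(682,43,113);print("hb",c,d,e)
n=np.array([c[1]-d[1],-(c[0]-d[0])]);n/=np.linalg.norm(n);n*=np.sign(n[1]);print(n,np.degrees(np.arctan2(n[1],n[0])),"protrusion",((a+b)/2-c)[:2]@n)
h=[P(332,241,22),P(172,223,22),P(22,209,10)];print("ch",h)
A=h[0]-h[2];print("ch ang",np.degrees(np.arctan2(A[1],A[0])))
s=state();print(s["ee_rot"][:,0],s["qpos"][6])
```

```text
tip [629.5  94.   46. ] [598.2  88.8  46. ] [613.85  91.4   46.  ]
hb [682.9  57.1 113. ] [552.4  45.9 113. ] [700.  -99.7 113. ]
[-0.08550941  0.99633736] 94.90531876698327 protrusion 40.078796540845
ch [array([592.5, 115.4,  22. ]), array([603.5, 217.6,  22. ]), array([613.4, 317. ,  10. ])]
ch ang -95.91874616566763
[ 9.70889339e-01  2.39528457e-01 -9.30942539e-05] -0.21510426239471225
```

```bash
python3 -m pendant '[[0,0,0,-1],[0,0,0,-1],[0,0,0,-1],[0,0,0,-1],[0,0,0,-1],[0,0,0,-1],[0,0,0,-1],[0,0,0,-1],[0,0,0,-0.75]]' 1
cat >> h.py <<'E'
def to(x,y,z,head=None):
    s=state();R=s["ee_rot"];d=R.T@(np.array([x,y,z])-s["tcp_pos"])/25
    h=np.degrees(np.arctan2(R[1,0],R[0,0]));print("t",round(s["time"],2),"pos",s["tcp_pos"].round(1),"head",h.round(2),"zax",R[:,2].round(3))
    print("units",d.round(2),"spin",None if head is None else round(-(head-h)/8,2),"F",s["contact_force"].round(1),"gap",round(s["finger_gap"],3),"q7",s["qpos"][6].round(2))
E
python3 -c "
from h import *
to(602,205,150,84)"
```

```text
time: 1.27
tcp_pos: [149.4, -606.6, 230.9]
ee_rot: [[0.104, 0.995, -0.0], [0.995, -0.104, 0.001], [0.001, -0.0, -1.0]]
contact_force: [0.1, 0.2, 0.2]
finger_gap: 0.999
grip_force: 0.0
t 1.27 pos [ 149.4 -606.6  230.9] head 84.06 zax [-0.     0.001 -1.   ]
units [34.16 14.65  3.26] spin 0.01 F [0.1 0.2 0.2] gap 0.999 q7 0.77
```

```bash
python3 -m pendant '[[1,0.43,0,0],[1,0.43,0,0],[1,0.43,0,0],[1,0.43,0,0],[1,0.43,0,0],[1,0.43,0,0],[1,0.43,0,0],[1,0.43,0,0],[1,0.43,0,0],[1,0.43,0,0],[1,0.43,0,0],[1,0.43,0,0]]' && python3 -m pendant '[[1,0.43,0,0],[1,0.43,0,0],[1,0.43,0,0],[1,0.43,0,0],[1,0.43,0,0],[1,0.43,0,0],[1,0.43,0,0],[1,0.43,0,0],[1,0.43,0,0],[1,0.43,0,0],[1,0.43,0,0],[1,0.43,0,0]]' && python3 -m pendant '[[1,0.43,0,0],[1,0.43,0,0],[1,0.43,0,0],[1,0.43,0,0],[1,0.43,0,0],[1,0.43,0.5,0],[1,0.43,0.5,0],[1,0.43,0.5,0],[1,0.43,0.5,0],[1,0.43,0.5,0],[0,0,0.5,0],[0,0,0,0]]'
python3 - <<'E'
from h import *
to(602,205,20,84)
s=state();im=read_camera("wrist")[:,:,::-1].copy()
for X in [(592.5,115.4,22),(602,205,22),(603.5,217.6,22),(613.4,317,10)]:
    p=proj("wrist",X,s);print(p);cv2.circle(im,tuple(int(a) for a in p),4,(255,0,0),1)
cv2.imwrite("pics/w0.png",im)
E
```

```text
time: 2.78
tcp_pos: [310.3, -321.6, 231.2]
ee_rot: [[0.107, 0.994, -0.0], [0.994, -0.107, 0.0], [0.0, -0.0, -1.0]]
contact_force: [0.2, 0.4, 0.5]
finger_gap: 0.999
grip_force: 0.0
time: 4.28
tcp_pos: [470.7, -37.2, 231.2]
ee_rot: [[0.107, 0.994, -0.0], [0.994, -0.107, -0.0], [-0.0, -0.0, -1.0]]
contact_force: [0.3, -0.6, -0.1]
finger_gap: 1.004
grip_force: 0.0
time: 5.78
tcp_pos: [602.8, 197.4, 154.8]
ee_rot: [[0.107, 0.994, -0.003], [0.994, -0.107, -0.003], [-0.003, -0.003, -1.0]]
contact_force: [-0.3, 0.3, -0.8]
finger_gap: 0.997
grip_force: 0.0
t 5.78 pos [602.8 197.4 154.8] head 83.83 zax [-0.003 -0.003 -1.   ]
units [ 0.31 -0.05  5.39] spin -0.02 F [-0.3  0.3 -0.8] gap 0.997 q7 -0.86
[276.9 289.9]
[276.4 186.8]
[276.6 170.6]
[275.2  27.4]
```

View pics/w0.png

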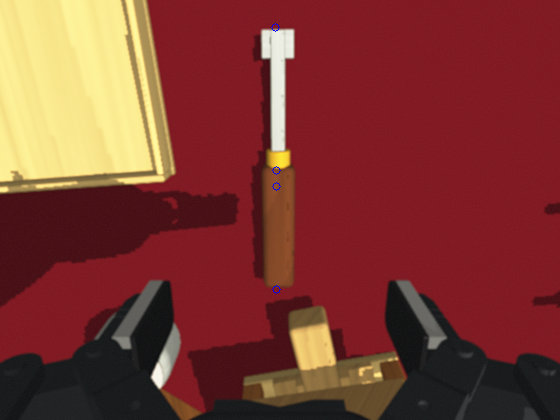

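The wrist view shows the chisel exactly under the predicted marks, with its handle centred at column 279. I'll descend and grip.

```bash
python3 -m pendant '[[0.3,0.03,0.4,0],[0,0,1,0],[0,0,1,0],[0,0,1,0],[0,0,1,0],[0,0,1,0],[0,0,0.6,0],[0,0,0,0]]' && python3 -m pendant '[[0,0,0,0],[0,0,0,0],[0,0,0,0],[0,0,0,0],[0,0,0,0],[0,0,0,0]]' 0; python3 -c "
from h import *
to(602,205,4,84)"
```

```text
time: 6.82
tcp_pos: [605.0, 206.2, 5.4]
ee_rot: [[0.107, 0.994, -0.002], [0.994, -0.107, -0.001], [-0.001, -0.001, -1.0]]
contact_force: [0.1, 0.1, -0.1]
finger_gap: 0.995
grip_force: 0.0
time: 7.58
tcp_pos: [606.2, 206.8, 7.1]
ee_rot: [[0.107, 0.994, 0.001], [0.994, -0.107, 0.0], [0.001, 0.001, -1.0]]
contact_force: [-0.4, -0.3, 5.0]
finger_gap: 0.288
grip_force: 59.8
t 7.58 pos [606.2 206.8   7.1] head 83.85 zax [ 0.001  0.    -1.   ]
units [-0.09 -0.16  0.13] spin -0.02 F [-0.4 -0.3  5. ] gap 0.288 q7 -0.95
```

```bash
python3 -m pendant '[[0,0,-0.5,0],[0,0,-1,0],[0,0,-1,0],[0,0,-1,0],[0,0,-1,0],[0,-1,-1,0],[0,-1,0,0],[0,-1,0,0],[0,-1,0,0],[-0.5,-1,0,0],[-1,-1,0,0],[-1,0,0,0]]' && python3 -m pendant '[[-1,0,0,0],[-1,0,0,0],[-1,0,0,0],[-1,0,0,0],[-1,0,0,0],[-1,0,0,0],[-1,0,0,0],[-1,0,0,0],[-1,0.2,0,0],[-1,0.2,0,0],[-1,0.2,0,0],[-1,0.2,0,0]]' && python3 -m pendant '[[-1,0.2,0,0],[-1,0.2,0,0],[-1,0.2,0,0],[-1,0.2,0,0],[-1,0.2,0,-0.2],[-1,0.2,0,0],[-1,0.2,0,0],[0,0,0,0]]';python3 -c "
from h import *
to(452,-335,16,85.4)"
```

```text
time: 9.07
tcp_pos: [447.3, 160.1, 144.3]
ee_rot: [[0.104, 0.995, -0.002], [0.995, -0.104, -0.001], [-0.001, -0.002, -1.0]]
contact_force: [1.1, -0.5, -1.9]
finger_gap: 0.288
grip_force: 59.2
time: 10.58
tcp_pos: [437.6, -141.0, 144.2]
ee_rot: [[0.107, 0.994, 0.0], [0.994, -0.107, -0.0], [-0.0, 0.0, -1.0]]
contact_force: [0.7, -0.2, -1.1]
finger_gap: 0.287
grip_force: 59.2
time: 11.58
tcp_pos: [454.4, -320.2, 143.9]
ee_rot: [[0.084, 0.997, 0.0], [0.997, -0.084, -0.002], [-0.002, 0.0, -1.0]]
contact_force: [-1.1, 0.7, -1.4]
finger_gap: 0.288
grip_force: 59.2
t 11.57 pos [ 454.4 -320.2  143.9] head 85.21 zax [ 0.    -0.002 -1.   ]
units [-0.59 -0.05  5.12] spin -0.02 F [-1.1  0.7 -1.4] gap 0.288 q7 -0.11
```

```bash
python3 -m pendant '[[-0.6,-0.05,0.7,0],[0,0,1,0],[0,0,1,0],[0,0,1,0],[0,0,1,0],[0,0,0.5,0],[0,0,0,0],[0,0,0,0]]' && python3 -m pendant '[[0,0,0,0],[0,0,0,0],[0,0,0,0],[0,0,-0.5,0],[0,0,-1,0],[0,0,-1,0],[0,0,-1,0],[0,0,-1,0],[0,0,-1,0]]' 0.5;python3 - <<'E'
from h import *
to(452,-335,16,85.4)
im=read_camera("top")[:,:,::-1]; sc=read_camera("scene")[:,:,::-1]
cv2.imwrite("pics/m0.png",np.hstack([cv2.resize(im[120:280,200:460],None,fx=1.5,fy=1.5),cv2.resize(sc[160:320,80:340],None,fx=1.5,fy=1.5)]))
E
```

```text
time: 12.58
tcp_pos: [452.7, -332.4, 13.8]
ee_rot: [[0.079, 0.997, 0.0], [0.997, -0.079, -0.0], [-0.0, 0.0, -1.0]]
contact_force: [-0.5, -0.4, -0.1]
finger_gap: 0.286
grip_force: 60.2
time: 13.7
tcp_pos: [452.5, -332.4, 153.0]
ee_rot: [[0.079, 0.997, 0.001], [0.997, -0.079, -0.0], [-0.0, 0.001, -1.0]]
contact_force: [-0.5, 0.8, 0.5]
finger_gap: 0.5
grip_force: 0.0
t 13.7 pos [ 452.5 -332.4  153. ] head 85.46 zax [ 0.001 -0.    -1.   ]
units [-0.1  -0.02  5.48] spin 0.01 F [-0.5  0.8  0.5] gap 0.5 q7 -0.07
```

View pics/m0.png

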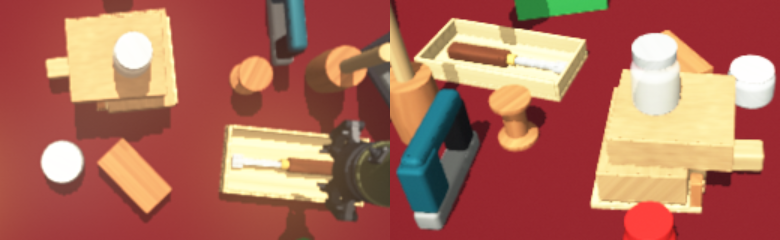

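The chisel lies flat in the narrow tray and the stack is unchanged. Next I go back to the stretcher.

```bash
python3 -m pendant '[[1,0,0,0],[1,0,0,0],[1,0,0,0],[1,0,0,0],[1,0,0,0],[1,0,0,0],[1,0,0,0],[1,0,0,0],[1,0,0,0],[1,0,0,0],[1,0,0,0],[1,0,0,0]]' 1 && python3 -m pendant '[[1,0,0,0],[1,0,0,0],[1,0,0,0],[1,0,0,0],[1,0,0,0],[1,0.3,0,0],[1,0.7,0,0],[1,1,0,0],[1,1,0,0],[0.5,1,0,-0.3],[0,0.3,0,-1],[0,0,0,0]]';python3 - <<'E'
from h import *
to(606,170,20,96)
s=state();im=read_camera("wrist")[:,:,::-1].copy()
cv2.imwrite("pics/w1.png",cv2.resize(im[220:,140:420],None,fx=2.8,fy=2.8,interpolation=cv2.INTER_CUBIC))
E
```

```text
time: 15.3
tcp_pos: [476.0, -32.6, 151.2]
ee_rot: [[0.079, 0.997, -0.001], [0.997, -0.079, -0.0], [-0.0, -0.0, -1.0]]
contact_force: [0.1, 0.3, -0.2]
finger_gap: 1.002
grip_force: 0.0
time: 16.8
tcp_pos: [602.3, 194.8, 150.6]
ee_rot: [[-0.1, 0.995, -0.001], [0.995, 0.1, -0.0], [-0.0, -0.001, -1.0]]
contact_force: [-0.5, 0.5, -0.7]
finger_gap: 1.0
grip_force: 0.0
t 16.8 pos [602.3 194.8 150.6] head 95.74 zax [-0.001 -0.    -1.   ]
units [-1.    0.05  5.23] spin -0.03 F [-0.5  0.5 -0.7] gap 1.0 q7 -0.72
```

View pics/w1.png

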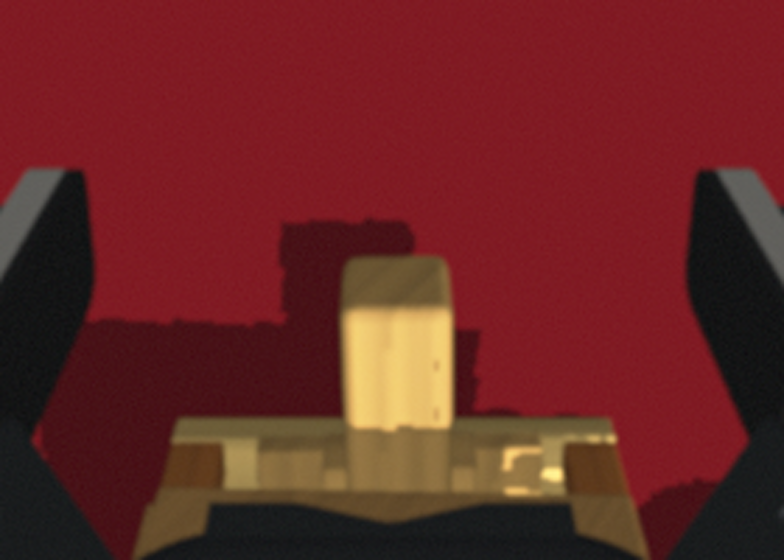

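Run:
```python
from h import *
s=state();P=lambda u,v,z:ray("wrist",u/2.8+140,v/2.8+220,z,s)
t=(P(344,308,46)+P(453,308,46))/2;print("tip",t,P(344,308,46),P(453,308,46))
a,b=P(175,418,113),P(614,418,113);print("box",a,b)
x=s["ee_rot"][:,0];print("protr",(t-(a+b)/2)@x)
to(*(t+x*2)[:2],20)
```

```text
tip [615.    93.95  46.  ] [599.7  92.4  46. ] [630.3  95.5  46. ]
box [564.6 110.6 113. ] [658.2 120.  113. ]
protr -21.583644574880314
t 16.85 pos [601.7 194.7 150.7] head 95.7 zax [-0.001 -0.    -1.   ]
units [-3.98  0.14  5.23] spin None F [-1.2 -0.6 -0.3] gap 0.998 q7 -0.72
```

Run:
```python
from h import *
s=state();P=lambda u,v,z:ray("wrist",u/2.8+140,v/2.8+220,z,s)
t=(P(344,308,46)+P(453,308,46))/2
x=s["ee_rot"][:,0]
for r,z,u,v in[(418,10,175,614),(490,68,150,635)]:
    a,b=P(u,r,z),P(v,r,z);print("box",a,b,np.linalg.norm(a-b),(t-(a+b)/2)@x)
```

```text
box [547.7  16.5  10. ] [694.6  31.2  10. ] 147.63366824677897 70.35444518954922
box [551.2  44.4  68. ] [683.9  57.7  68. ] 133.3648379446396 42.94724028217724
```

```bash
python3 -m pendant '[[-0.5,0.14,0.5,0],[-0.5,0,1,0],[-0.5,0,1,0],[-0.5,0,1,0],[0,0,1,0],[0,0,1,0],[-0.5,0,0,0],[-0.5,0,0,0],[-0.5,0,0,0],[-0.3,0,0,0],[0,0,0,0],[0,0,0,0]]';python3 - <<'E'
from h import *
to(614.85,95.4,14,95.9)
s=state();im=read_camera("wrist")[:,:,::-1].copy()
sc=read_camera("scene")[:,:,::-1]
cv2.imwrite("pics/w2.png",np.hstack([cv2.resize(im,(400,300)),cv2.resize(sc[160:310,190:390],(400,300))]))
E
```

```text
time: 18.35
tcp_pos: [615.6, 101.8, 14.0]
ee_rot: [[-0.103, 0.995, 0.0], [0.995, 0.103, 0.001], [0.001, 0.0, -1.0]]
contact_force: [-0.8, 0.1, 0.1]
finger_gap: 1.004
grip_force: 0.0
t 18.35 pos [615.6 101.8  14. ] head 95.89 zax [ 0.     0.001 -1.   ]
units [-0.25 -0.06  0.  ] spin -0.0 F [-0.8  0.1  0.1] gap 1.004 q7 -0.7
```

View pics/w2.png

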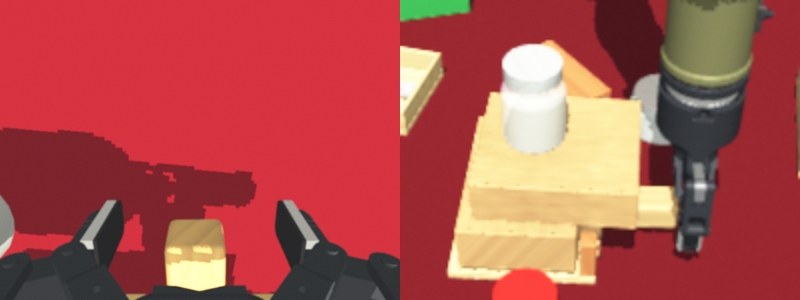

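The hand straddles the handle tip, with clear space left to the carton. I'll ease in a little and close.

```bash
python3 -m pendant '[[-0.15,-0.05,0,0],[-0.15,0,0,0],[0,0,0,0]]' && python3 -m pendant '[[0,0,0,0],[0,0,0,0],[0,0,0,0],[0,0,0,0],[0,0,0,0]]' 0
```

```text
time: 18.82
tcp_pos: [615.1, 92.6, 13.7]
ee_rot: [[-0.101, 0.995, -0.0], [0.995, 0.101, -0.001], [-0.001, -0.0, -1.0]]
contact_force: [0.7, -0.4, 0.4]
finger_gap: 1.002
grip_force: 0.0
time: 19.45
tcp_pos: [615.0, 93.6, 14.0]
ee_rot: [[-0.102, 0.995, 0.0], [0.995, 0.102, 0.0], [0.0, 0.0, -1.0]]
contact_force: [-0.2, -0.2, 3.8]
finger_gap: 0.364
grip_force: 60.0
```

```bash
python3 -m pendant '[[0.05,0,0,0],[0.1,0,0,0],[0.2,0,0,0],[0.25,0,0,0],[0.3,0,0,0],[0.3,0,0,0],[0.3,0,0,0],[0.3,0,0,0],[0.3,0,0,0],[0.2,0,0,0],[0.1,0,0,0],[0,0,0,0]]';python3 - <<'E'
from h import *
to(614.85,95.4,14,95.9)
t=read_camera("top")[:,:,::-1]
sc=read_camera("scene")[:,:,::-1]
cv2.imwrite("pics/m1.png",np.hstack([cv2.resize(t[110:230,200:360],(400,300)),cv2.resize(sc[160:310,190:390],(400,300))]))
E
```

```text
time: 20.95
tcp_pos: [609.5, 146.3, 12.9]
ee_rot: [[-0.098, 0.995, -0.001], [0.995, 0.098, -0.01], [-0.01, -0.002, -1.0]]
contact_force: [0.2, -7.3, -0.1]
finger_gap: 0.363
grip_force: 59.5
t 20.95 pos [609.5 146.3  12.9] head 95.63 zax [-0.001 -0.01  -1.   ]
units [-2.05  0.01 -0.02] spin -0.03 F [ 0.2 -7.3 -0.1] gap 0.363 q7 -0.77
```

View pics/m1.png

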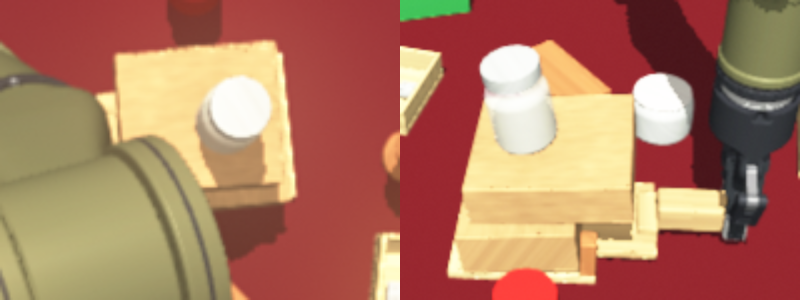

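The blade is half out and the stack leans slightly back on it, as expected, with the jar standing. Now I regrip further in on the handle.

```bash
python3 -m pendant '[[0,0,0,0],[0,0,0,0],[-0.2,0,0,0],[-0.4,0,0,0],[-0.4,0,0,0],[-0.3,0,0,0],[-0.1,0,0,0],[0,0,0,0]]' 0.7 && python3 -m pendant '[[0,0,0,0],[0,0,0,0],[0,0,0,0],[0,0,0,0]]' 0
python3 - <<'E'
from h import *
to(614.85,95.4,14,95.9)
E
```

```text
time: 22.05
tcp_pos: [612.6, 118.2, 13.8]
ee_rot: [[-0.102, 0.995, 0.0], [0.995, 0.102, 0.0], [0.0, 0.0, -1.0]]
contact_force: [-0.1, 0.9, 0.4]
finger_gap: 0.701
grip_force: 0.0
time: 22.55
tcp_pos: [612.6, 119.0, 14.0]
ee_rot: [[-0.103, 0.995, 0.0], [0.995, 0.103, 0.001], [0.001, 0.0, -1.0]]
contact_force: [-0.1, 0.7, 1.6]
finger_gap: 0.367
grip_force: 61.1
t 22.55 pos [612.6 119.   14. ] head 95.9 zax [ 0.     0.001 -1.   ]
units [-0.95 -0.01 -0.  ] spin 0.0 F [-0.1  0.7  1.6] gap 0.367 q7 -0.73
```

```bash
python3 -m pendant '[[0.1,0,0,0],[0.2,0,0,0],[0.2,0,0,0],[0.2,0,0,0],[0.2,0,0,0],[0.2,0,0,0],[0.2,0,0,0],[0.2,0,0,0],[0.2,0,0,0],[0.3,0,0,0],[0.3,0,0,0],[0.3,0,0,0]]' && python3 -m pendant '[[0.4,0,0,0],[0.4,0,0,0],[0.5,0,0,0],[0.5,0,0,0],[0.3,0,0,0],[0.1,0,0,0],[0,0,0,0]]';python3 - <<'E'
from h import *
to(614.85,95.4,14,95.9)
t=read_camera("top")[:,:,::-1]
sc=read_camera("scene")[:,:,::-1]
cv2.imwrite("pics/m2.png",np.hstack([cv2.resize(t[110:260,140:340],(400,300)),cv2.resize(sc[140:305,190:410],(400,300))]))
E
```

```text
time: 24.05
tcp_pos: [605.7, 183.9, 13.7]
ee_rot: [[-0.102, 0.995, -0.0], [0.995, 0.102, 0.0], [0.0, -0.0, -1.0]]
contact_force: [-0.4, 0.5, -1.6]
finger_gap: 0.363
grip_force: 60.7
time: 24.92
tcp_pos: [600.3, 237.4, 13.7]
ee_rot: [[-0.102, 0.995, -0.0], [0.995, 0.102, -0.001], [-0.001, -0.0, -1.0]]
contact_force: [0.6, 0.1, -1.2]
finger_gap: 0.368
grip_force: 60.7
t 24.93 pos [600.3 237.4  13.7] head 95.85 zax [-0.    -0.001 -1.   ]
units [-5.71 -0.   -0.01] spin -0.01 F [ 0.6  0.1 -1.2] gap 0.368 q7 -0.86
```

View pics/m2.png

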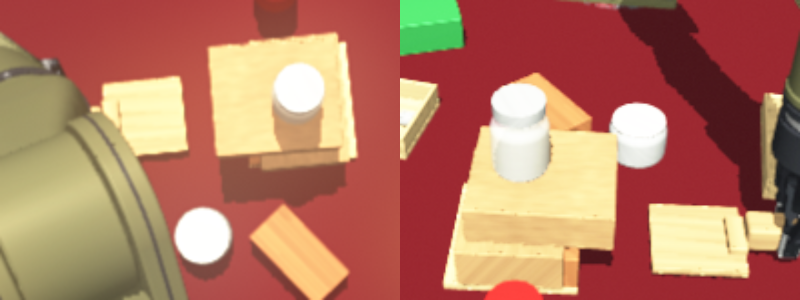

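The stack sits flat and upright on the rack with the jar on top, and the stretcher is clear. I'll lift it over the broad tray.

```bash
python3 -m pendant '[[0,0,-0.5,0],[0,0,-1,0],[0,0,-1,0],[0.3,-0.3,-0.5,0],[0.9,-0.7,0,0],[1,-0.8,0,0],[1,-0.8,0,0],[1,-0.8,0,0],[1,-0.8,0,0],[1,-0.8,0,0],[0.7,-0.6,0,0],[0.2,-0.2,0,0.84]]' && python3 -m pendant '[[0,0,0,0],[0,0,0,0]]';python3 -c "
from h import *
to(438,400,11,89.1)"
```

```text
time: 26.52
tcp_pos: [435.0, 401.6, 89.0]
ee_rot: [[0.014, 1.0, -0.002], [1.0, -0.014, 0.001], [0.001, -0.002, -1.0]]
contact_force: [-0.4, -0.5, -1.1]
finger_gap: 0.366
grip_force: 60.8
time: 26.78
tcp_pos: [438.2, 398.9, 88.8]
ee_rot: [[0.014, 1.0, 0.0], [1.0, -0.014, -0.001], [-0.001, 0.0, -1.0]]
contact_force: [1.3, 0.4, -1.4]
finger_gap: 0.366
grip_force: 60.7
t 26.77 pos [438.2 398.9  88.8] head 89.21 zax [ 0.    -0.001 -1.   ]
units [ 0.05 -0.01  3.11] spin 0.01 F [ 1.3  0.4 -1.4] gap 0.366 q7 -1.28
```

```bash
python3 -m pendant '[[0,0,0.5,0],[0,0,0.8,0],[0,0,0.7,0],[0,0,0.5,0],[0,0,0.3,0],[0,0,0.2,0],[0,0,0.1,0],[0,0,0,0],[0,0,0,0]]'
```

```text
time: 27.9
tcp_pos: [438.1, 399.6, 11.6]
ee_rot: [[0.015, 1.0, 0.0], [1.0, -0.015, 0.0], [0.0, 0.0, -1.0]]
contact_force: [-0.1, -1.1, -0.4]
finger_gap: 0.366
grip_force: 60.7
```

```bash
python3 -m pendant '[[0,0,0.1,0],[0,0,0,0],[0,0,0,0]]' && python3 -m pendant '[[0,0,0,0],[0,0,0,0],[0,0,0,0],[0,0,-0.4,0],[0,0,-1,0],[0,0,-1,0],[0,0,-1,0],[0,0,-1,0],[0.5,0,-1,0],[1,0,-1,0],[1,0,0,0],[1,0,0,0]]' 0.7 && python3 -m pendant '[[1,0,0,0],[1,0,0,0],[1,0,0,0],[0,0,0,0]]';python3 - <<'E'
from h import *
t=read_camera("top")[:,:,::-1]
sc=read_camera("scene")[:,:,::-1]
cv2.imwrite("pics/m3.png",np.hstack([cv2.resize(t,(400,300)),cv2.resize(sc,(400,300))]))
E
```

```text
time: 28.28
tcp_pos: [438.2, 399.7, 9.0]
ee_rot: [[0.015, 1.0, 0.001], [1.0, -0.015, 0.0], [0.0, 0.001, -1.0]]
contact_force: [0.8, 0.7, 0.9]
finger_gap: 0.365
grip_force: 61.1
time: 29.78
tcp_pos: [439.4, 487.7, 170.1]
ee_rot: [[0.015, 1.0, 0.001], [1.0, -0.015, 0.001], [0.001, 0.001, -1.0]]
contact_force: [0.4, 0.3, -0.9]
finger_gap: 0.701
grip_force: 0.0
time: 30.28
tcp_pos: [438.9, 563.9, 169.1]
ee_rot: [[0.013, 1.0, -0.001], [1.0, -0.013, 0.002], [0.002, -0.001, -1.0]]
contact_force: [-0.8, -0.6, -0.3]
finger_gap: 0.697
grip_force: 0.0
```

View pics/m3.png

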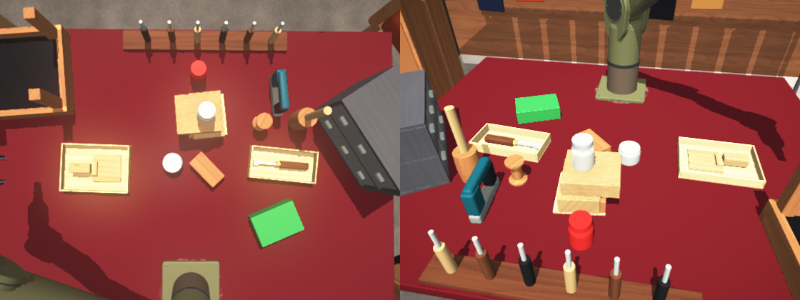

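The stretcher lies flat in the broad tray and the chisel is in the narrow tray. The stack is upright with the jar on top, and the robot is clear.

```bash
python3 -c "
from bench import *
print(hand_in())"
```

```text
the job is handed in; nothing more can be done
None
```

The job is handed in: the chisel is in the narrow tray, the stretcher lies flat in the broad tray, and the stack stands upright on the rack with the jar on top, at about 30 s of the 64 s limit; I gripped the handle by its tip with the hand straight down, because the moves allow no lean.

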